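# Seat the strap-plate rivets by fingertip

### The job

Three rivets stand proud in the tapered brass plate on the steel bench block, ready for hammering. With a fingertip, lightly press each one straight down until its cap sits on the plate: the middle rivet first, then the one at the broad end, and last the one at the pointed end. Do not grip, pull or lift anything, do not shove the block, and leave the things around it where they stand.

Things in the scene. Friction and masses are not known exactly. Their poses are not given: they have to be found in the camera images.
- bench_block: loose 2 to 3 kg dark steel block, 210 x 70 x 25 mm, flat on the bench at any yaw, carrying a tapered brass plate 184 x 3 (64 wide at the broad end, 20 at the pointed end) on a rubber bed 5 thick that gives above about 6 N, 3.5 N per mm. Origin: centre of the underside; x along the plate from broad to pointed end, z up. 3 rivets 65 apart on the centre line, caps 18 across, 5 thick
- rivet_middle_top (a point): centre of the top of the rivet cap in the middle of the plate (block frame x = 0); moves down with the rivet. 44 to 46 above the block's underside at the start, 38 when fully home (sizes in mm)
- rivet_broad_top (a point): centre of the top of the rivet cap near the plate's broad end (block frame x = -65); moves down with the rivet. 44 to 46 above the block's underside at the start, 38 when fully home (sizes in mm)
- rivet_point_top (a point): centre of the top of the rivet cap near the plate's narrow, rounded-off pointed end (block frame x = +65); moves down with the rivet. 44 to 46 above the block's underside at the start, 38 when fully home (sizes in mm)
- rivet_middle (a joint): slide of that rivet, straight down; needs about 4 N and stays where it is left. How far it is pressed in, in m: 0 to 0.002 at the start, 0.008 with the cap down on the plate (stop); negative if it has been pulled up
- rivet_broad (a joint): slide of that rivet, straight down; needs about 4 N and stays where it is left. How far it is pressed in, in m: 0 to 0.002 at the start, 0.008 with the cap down on the plate (stop); negative if it has been pulled up
- rivet_point (a joint): slide of that rivet, straight down; needs about 4 N and stays where it is left. How far it is pressed in, in m: 0 to 0.002 at the start, 0.008 with the cap down on the plate (stop); negative if it has been pulled up
- rivet_pot: bystander: small white ceramic cup, 40 across, 36 high; origin at the centre of its foot (sizes in mm)
- doming_block: bystander: plain steel cube with shallow dimples, edge 34; origin at the centre of its underside (sizes in mm)
- wood_stamp: bystander: small dark wooden hand stamp with a knob top, standing, 30 across, 66 high; origin at the centre of its foot (sizes in mm)
- bobbin: bystander: empty pale wooden bobbin standing on end, 34 across, 40 high; origin at the centre of its foot (sizes in mm)
- mallet: bystander: hammer with a pale wooden handle, lying well to the left of the block; origin under the tool, x axis along it from handle to head (sizes in mm)
- screwdriver: bystander: screwdriver with a dark wooden handle, lying well to the right of the block; origin under the tool, x axis along it from handle to tip (sizes in mm)
- ring_mandrel: bystander: slim steel cone standing on a round foot 64 across, 152 high, well to the right; origin at the centre of its foot (sizes in mm)
- wax_jar: bystander: squat amber jar with a steel lid, 60 across, 70 high, well to the left; origin at the centre of its foot (sizes in mm)
Mind the look-alikes: they are no part of the job. Leave any blue look-alike of the bench_block alone.

How it is judged:
By the outcome, as a careful person would: the job done as asked, in the order asked, and still so for the second after the job is handed in, with the robot touching nothing.
It also fails if it takes over 48 s, if anything falls off the work surface, if the arm or the gripper's body presses on something with over 40 N, if the wrist force passes 120 N, or if a joint passes its speed limit or range.

### The arm

A 7-joint arm with a two-finger parallel gripper is mounted at the origin on the work surface. World frame = base frame: x ahead of the robot, y to its left, z up, the work surface at z = 0. Lengths are in m, angles in rad, forces in N, time in s.
With the tool pointing down it reaches from about 0.4 to 0.875 m from the base axis. Payload 19.3 kg.
Tool frame: the origin (TCP) lies where the fingers leave the gripper's body, on its centre line; the fingertips stand bot.tip_reach ahead of it and the grasp point (between the pads) lies 54 mm ahead of it (bot.tip_reach is the distance from the TCP to the fingertips, in m); z points along the fingers, y is the line along which they close (so a half turn about z gives the same grasp; the last joint's range is limited). The gripper opens to 85 mm and grips with 20 to 120 N. Pads are 22 mm wide; open, the fingers measure 114 mm over their backs; the gripper's body (76 mm by 85 mm) begins 54 mm behind the grasp point. The pads swing forward as they close: fully open they stand 13 mm farther back than shut.
Start: joints at [1.252, 0.521, -0.036, 1.599, 0.021, 1.021, -0.113], TCP at [0.154, -0.606, 0.304] pointing down, gripper open.
Joint ranges: [-2.91, 2.91], [-0.3, 2.13], [-1.5, 1.42], [0.17, 2.43], [-1.26, 4.41], [0.16, 1.93], [-2.52, 2.52]. Speed limits (rad/s): [1.89, 1.89, 2.39, 2.39, 3.01, 3.01, 3.01].

### API

Orientations are given as [roll, pitch, yaw] about the fixed x, y, z axes, in that order (R = Rz(yaw) Ry(pitch) Rx(roll)).
In Python, from workcell import bot gives the robot as it stands. The module is installed in compiled form; this text tells all that it offers.
- The arm moves only by the shell command python3 -m jog 'ROWS' [FORCE]. ROWS is JSON, a list that holds one entry, the list of rows, each a list of 7 numbers: the shift along the tool's x, y, z in mm, then the turn, a rotation vector about the tool's x, y, z in rad, then the opening, from 0 (shut) to 1 (fully open). In form: [[[tx, ty, tz, wx, wy, wz, fingers], ...]]. A call has 1 to 5 rows; each row shifts and turns the commanded pose from where the row before left it, along the tool's axes as they then stand; what a row does not reach is not made up. A row lasts 1/10 s, in which the tool goes at most 50 mm and 8.59 degrees, less where a joint would pass 70% of its speed; a pose out of reach is approached as far as the arm can. A call is refused whole if a number of a shift passes 50 or a number of a turn 0.15, either way. A call with a gripper value outside its range is refused whole. The fingers move at their own pace and stop on an object; FORCE is the grip in N (left out, the last holds). Time passes only in rows, so rows that do not move let the fingers close. It gives the time, the measured TCP pose, the force, the opening and the grip force at its end, in the units of the state.
- bot.observe(): the state, without advancing time (a new reading comes with each control period).
- bot.grab_frame(name): name is "side" or "top" or "wrist"; returns a dict with "img" (384x512x3 uint8, red, green, blue), "intrinsics" (3x3 intrinsics, pixels), "R" (3x3) and "t" (3): a world point X has camera coordinates R X + t; the wrist camera has in their place "tool_from_camera" (4x4, takes a point from camera to tool coordinates, whose origin is the TCP and whose axes are the flange's). Camera axes: x right, y down, z forward; pixel columns grow to the right and rows downward; lengths in m; the calibration is good to about 2 mm. A picture is of the moment at which its call begins: read the wrist's pose just before it. There is no depth.
- bot.job_done(): hands the job in; it is judged then, once.
Trained networks look in a picture, given as the dict that the camera call returned (one of the last four; its "shot" number tells which), for a name from the list of things; names that differ only in an ending like _2 or _b are one class to them, and where a whole thing is asked for, a point or a joint stands for the part that bears it (a point fixed in the world has none). Each returns a list of dicts, best first, with "conf" (0 to 1); they miss things now and then, are a little off and sometimes report something else, mostly with a low value. They report only what shows in the picture. A call takes as long as a camera call. They do not tell look-alikes from the thing itself.
- bot.trace(query, picture): "region" (384x512 bool, what is visible of it).
- bot.spot_point(query, picture): "xyz" ([x, y, z] in m, in world coordinates, good to about 4 mm: a listed point, or the origin of a listed thing).
The state is a dict: "clock": time; "qpos": joint angles; "qd": joint speeds; "joint_efforts": joint torques, N m; "position": TCP position; "tool_rot": TCP orientation; "force": force on the tool from outside, world axes, zero at the start; "moment": the same for the moment, N m; "grip_width": finger opening in m; "finger_force": force on a finger pad.
Only numpy, scipy, OpenCV 4.12 (cv2) and the standard library are available. Lean on these libraries where they do the work, as an engineer would, in place of code of your own. Each camera call takes 0.05 s, during which the arm holds its last target. There are 200 camera calls.

## Working session

There is one attempt and no reset: what is moved stays moved. The work goes in short steps, Python scripts to look and compute and a shell command to move; the robot and the scene stay as the last step left them, time stands still between calls to the robot, and variables do not carry over. Pictures are saved under pics/ and viewed, at most 10 in all, crops included, and the job is handed in when it is done.

```bash
mkdir -p pics; python3 - <<'E'
from workcell import bot
import cv2,numpy as np
s=bot.observe();print({k:np.round(v,3) for k,v in s.items()},bot.tip_reach)
for n in("top","side"):
    p=bot.grab_frame(n);cv2.imwrite(f"pics/{n}0.png",p["img"][:,:,::-1])
    for q in("bench_block","rivet_middle_top","rivet_broad_top","rivet_point_top"):
        print(n,q,[(np.round(d["xyz"],3).tolist(),round(d["conf"],2)) for d in bot.spot_point(q,p)][:3])
E
```

```text
{'clock': np.float64(0.0), 'qpos': array([ 1.252,  0.522, -0.036,  1.6  ,  0.021,  1.021, -0.113]), 'qd': array([ 0.001, -0.002,  0.002,  0.001,  0.001, -0.   ,  0.001]), 'joint_efforts': array([-1.0000e-03, -9.2712e+01,  1.9790e+00, -3.6994e+01,  1.8000e-02,
        8.0000e-03,  0.0000e+00]), 'position': array([ 0.154, -0.605,  0.303]), 'tool_rot': array([-3.14 ,  0.   ,  0.249]), 'force': array([-0.424, -1.105,  0.392]), 'moment': array([0.025, 0.053, 0.026]), 'finger_force': np.float64(0.0), 'grip_width': np.float64(0.086)} 0.0726
top bench_block [([0.22, -0.266, 0.001], 0.93), ([0.607, 0.031, 0.002], 0.91), ([0.349, -0.002, 0.002], 0.89)]
top rivet_middle_top [([0.551, -0.258, 0.046], 0.6), ([0.609, 0.03, 0.042], 0.59), ([0.347, -0.002, 0.047], 0.58)]
top rivet_broad_top [([0.551, 0.07, 0.045], 0.6), ([0.566, -0.197, 0.045], 0.54), ([0.275, -0.228, 0.044], 0.45)]
top rivet_point_top [([0.169, -0.299, 0.047], 0.61), ([0.655, -0.013, 0.044], 0.48), ([0.535, -0.322, 0.045], 0.46)]
side bench_block [([0.551, -0.261, -0.002], 0.82), ([0.222, -0.264, 0.002], 0.68), ([0.346, -0.001, 0.0], 0.6)]
side rivet_middle_top [([0.606, 0.031, 0.043], 0.49), ([0.353, -0.005, 0.045], 0.37)]
side rivet_broad_top [([0.366, -0.062, 0.046], 0.5), ([0.552, 0.072, 0.042], 0.39), ([0.275, -0.229, 0.047], 0.37)]
side rivet_point_top [([0.33, 0.056, 0.052], 0.62), ([0.654, -0.011, 0.045], 0.34)]
```

```bash
python3 -c "
import cv2;import numpy as np
cv2.imwrite('pics/both.png',cv2.resize(np.hstack([cv2.imread('pics/top0.png'),cv2.imread('pics/side0.png')]),(800,300)))"
```

```text
(no output)
```

View pics/top0.png

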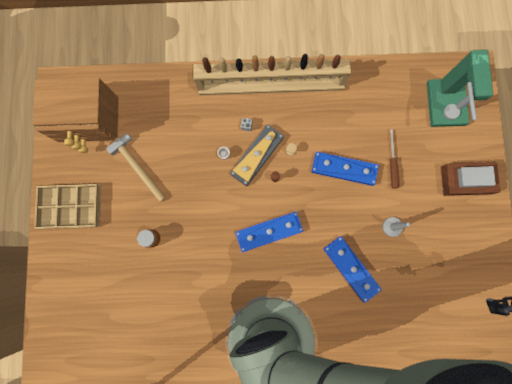

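View pics/side0.png

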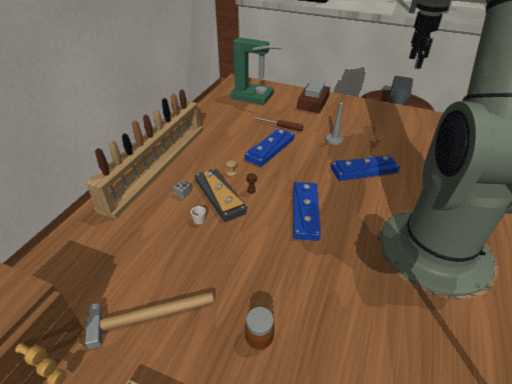

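The real (dark/brass) block is near pixel (257,155) in the top view. Its broad end is at lower left (243,170) and the pointed end at upper right (270,138), which matches detections at (0.551,0.071), (0.607,0.031) and (0.655,-0.012). The other three blocks are blue look-alikes. Next I shut the fingers and travel at height.

```bash
R='[38,-32,0,0,0,0,0],[38,-32,0,0,0,0,0],[38,-32,0,0,0,0,0],[38,-32,0,0,0,0,0]'; 
python3 -m jog '[[[38,-32,0,0,0,0,0],[38,-32,0,0,0,0,0],[38,-32,0,0,0,0,0],[38,-32,0,0,0,0,0],[38,-32,0,0,0,0,0]]]'
python3 -m jog '[[[38,-32,0,0,0,0,0],[38,-32,0,0,0,0,0],[38,-32,0,0,0,0,0],[38,-32,0,0,0,0,0],[38,-32,0,0,0,0,0]]]'
```

```text
clock: 1.0
position: [0.2994, -0.4022, 0.3041]
tool_rot: [3.141, -0.0, 0.249]
force: [1.9, -0.5, 0.1]
grip_width: 0.0122
finger_force: 0.0
clock: 1.5
position: [0.4443, -0.2003, 0.3042]
tool_rot: [3.141, -0.0, 0.249]
force: [0.9, -0.5, 0.8]
grip_width: 0.0001
finger_force: 0.0
```

```bash

python3 -m jog '[[[38,-32,0,0,0,0,0],[38,-32,0,0,0,0,0],[38,-32,0,0,0,0,0],[38,-32,0,0,0,0,0],[30,-24,20,0,0,0,0]]]'
python3 -m jog '[[[14,-16,30,0,0,0,0],[0,0,30,0,0,0,0],[0,0,0,0,0,0,0]]]'
cat > h.py <<'E'
from workcell import bot
import cv2,numpy as np
from scipy.spatial.transform import Rotation as Ro
def look(name):
    s=bot.observe();p=bot.grab_frame("wrist");cv2.imwrite(f"pics/{name}.png",p["img"][:,:,::-1])
    T=np.eye(4);T[:3,:3]=Ro.from_euler("xyz",s["tool_rot"]).as_matrix();T[:3,3]=s["position"]
    C=T@p["tool_from_camera"]
    return s,p,T,C
def ray(p,C,u,v,z):
    d=C[:3,:3]@np.linalg.inv(p["intrinsics"])@[u,v,1];o=C[:3,3];return o+d*(z-o[2])/d[2]
E
python3 - <<'E'
from h import *
s,p,T,C=look("w1");print(s["position"],C[:3,3])
for q in("rivet_middle_top","rivet_broad_top","rivet_point_top","bench_block"):
    print(q,[(np.round(d["xyz"],4).tolist(),round(d["conf"],2)) for d in bot.spot_point(q,p)][:3])
g=p["img"].astype(int)
E
```

```text
clock: 2.0
position: [0.5845, -0.0069, 0.2857]
tool_rot: [3.141, -0.004, 0.25]
force: [0.9, -0.6, 0.2]
grip_width: 0.0002
finger_force: 0.0
clock: 2.3
position: [0.5905, 0.0095, 0.2206]
tool_rot: [-3.14, 0.006, 0.25]
force: [-0.5, -0.3, 0.3]
grip_width: 0.0
finger_force: 0.0
[0.59053785 0.00949947 0.22055507] [0.67237243 0.03034224 0.2905344 ]
rivet_middle_top [([0.607, 0.0301, 0.0421], 0.59)]
rivet_broad_top [([0.5508, 0.0703, 0.0456], 0.83), ([0.561, -0.1999, 0.0486], 0.58)]
rivet_point_top [([0.6562, -0.0082, 0.0471], 0.76)]
bench_block [([0.6044, 0.0302, 0.0029], 0.6)]
```

View pics/w1.png

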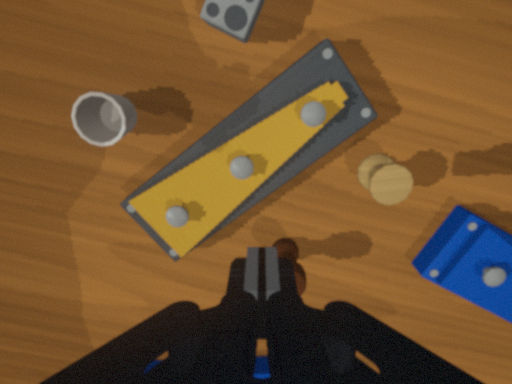

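The wrist view shows the brass plate with caps at about (241,167) middle, (176,216) broad and (313,113) pointed. The stamp is partly hidden at (288,255), close to the fingers.

```bash
python3 - <<'E'
from h import *
s=bot.observe();p=bot.grab_frame("wrist")
T=np.eye(4);T[:3,:3]=Ro.from_euler("xyz",s["tool_rot"]).as_matrix();T[:3,3]=s["position"];C=T@p["tool_from_camera"]
g=cv2.cvtColor(p["img"],cv2.COLOR_RGB2GRAY)
c=cv2.HoughCircles(cv2.medianBlur(g,3),cv2.HOUGH_GRADIENT,1,30,param1=100,param2=12,minRadius=9,maxRadius=16)[0]
for n,u,v in(("m",241,167),("b",176,216),("p",313,113)):
    k=c[np.argmin(np.hypot(c[:,0]-u,c[:,1]-v))]
    print(n,k,ray(p,C,k[0],k[1],.0445).round(4),ray(p,C,u,v,.0445).round(4))
t=p2=bot.grab_frame("top")
for q in("wood_stamp","bobbin"):print(q,[(d["xyz"],d["conf"]) for d in bot.spot_point(q,p)+bot.spot_point(q,t)])
print(s["position"],s["tool_rot"])
E
```

```text
m [281.5 250.5  13. ] [ 0.5477 -0.0204  0.0445] [0.6086 0.0282 0.0445]
b [210.5 294.5  11.8] [0.4914 0.028  0.0445] [0.5567 0.0693 0.0445]
p [379.5 188.5  15.4] [ 0.6183 -0.08    0.0445] [ 0.6605 -0.0131  0.0445]
wood_stamp [([0.5314, -0.0285, 0.0014], 0.91), ([0.709, 0.0612, 0.0026], 0.49)]
bobbin [([0.6158, -0.0879, 0.0048], 0.92), ([0.5798, -0.4252, -0.0029], 0.32)]
[0.59257433 0.00845831 0.22569671] [ 3.14096337e+00 -2.32514312e-03  2.47778930e-01]
```

```bash

python3 -m jog '[[[10,-8,0,0,0,0,0],[10,-8,20,0,0,0,0],[0,0,30,0,0,0,0],[0,0,30,0,0,0,0],[0,0,0,0,0,0,0]]]'
python3 - <<'E'
from h import *
s,p,T,C=look("w2");print(s["position"],s["force"])
tip=np.linalg.inv(C)@T@[0,0,bot.tip_reach,1];k=p["intrinsics"]@tip[:3];print("tip px",k[:2]/k[2])
for q in("rivet_middle_top","rivet_broad_top","rivet_point_top"):
    print(q,[(np.round(d["xyz"],4).tolist(),round(d["conf"],2)) for d in bot.spot_point(q,p)][:3])
E
```

```text
clock: 3.35
position: [0.6061, 0.0302, 0.1406]
tool_rot: [-3.14, 0.005, 0.25]
force: [-0.6, -0.8, 0.6]
grip_width: -0.0
finger_force: 0.0
[0.60613956 0.03023858 0.14056074] [-0.55036833 -0.79544529  0.57130606]
tip px [261.10231069 263.98970188]
rivet_middle_top [([0.6051, 0.0288, 0.0445], 0.84)]
rivet_broad_top [([0.5516, 0.0709, 0.0482], 0.69)]
rivet_point_top [([0.658, -0.0092, 0.0486], 0.62)]
```

View pics/w2.png

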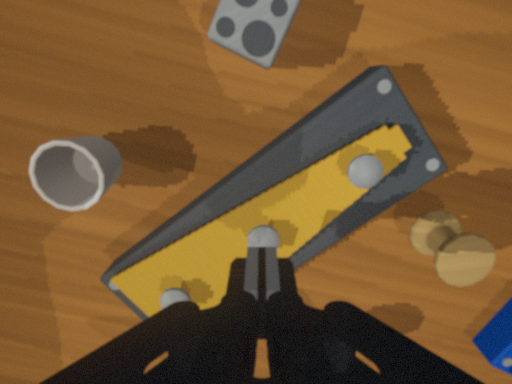

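The fingertips (about (261,264) in the picture) are roughly above the middle cap, which is centred near (264,241). The pointed cap is at (366,171), and the broad one is partly hidden at (175,303).

```bash
python3 - <<'E'
from h import *
s=bot.observe();p=bot.grab_frame("wrist")
T=np.eye(4);T[:3,:3]=Ro.from_euler("xyz",s["tool_rot"]).as_matrix();T[:3,3]=s["position"];C=T@p["tool_from_camera"]
for u,v in((264,241),(366,171),(175,303)):print(ray(p,C,u,v,.0445).round(4))
print(s["position"])
E
python3 -m jog '[[[0,0,10,0,0,0,0],[0,0,4,0,0,0,0],[0,0,0,0,0,0,0]]]'
```

```text
[0.6069 0.0278 0.0445]
[ 0.659  -0.0136  0.0445]
[0.5541 0.0691 0.0445]
[0.60830953 0.02984358 0.14552135]
clock: 3.9
position: [0.6071, 0.0294, 0.1293]
tool_rot: [-3.141, 0.001, 0.249]
force: [0.5, -0.2, 0.6]
grip_width: -0.0
finger_force: 0.0
```

```bash

python3 -m jog '[[[0,0,3,0,0,0,0],[0,0,3,0,0,0,0],[0,0,2,0,0,0,0]]]'
python3 -m jog '[[[0,0,1,0,0,0,0],[0,0,1,0,0,0,0]]]'
python3 -m jog '[[[0,0,1,0,0,0,0],[0,0,1,0,0,0,0]]]'
```

```text
clock: 4.2
position: [0.6074, 0.0295, 0.1216]
tool_rot: [-3.142, 0.0, 0.249]
force: [0.5, -0.3, 0.3]
grip_width: 0.0
finger_force: 0.0
clock: 4.4
position: [0.6075, 0.0295, 0.1198]
tool_rot: [-3.142, 0.0, 0.249]
force: [0.1, 0.6, 0.2]
grip_width: 0.0002
finger_force: 0.0
clock: 4.6
position: [0.6075, 0.0295, 0.1179]
tool_rot: [-3.142, -0.0, 0.249]
force: [-0.2, 0.1, -0.5]
grip_width: -0.0001
finger_force: 0.0
```

```bash

python3 -m jog '[[[0,0,1,0,0,0,0],[0,0,1,0,0,0,0]]]' | grep -E 'posi|force'
python3 -m jog '[[[0,0,1,0,0,0,0],[0,0,1,0,0,0,0]]]'| grep -E 'posi|force'
python3 -m jog '[[[0,0,1,0,0,0,0]]]'| grep -E 'posi|force'
```

```text
position: [0.6075, 0.0295, 0.116]
force: [-1.4, -0.3, 4.7]
finger_force: 2.0
position: [0.6075, 0.0295, 0.1139]
force: [-0.4, -0.0, 4.3]
finger_force: 2.0
position: [0.6075, 0.0295, 0.1129]
force: [-1.0, -0.8, 3.2]
finger_force: 2.0
```

```bash

python3 -m jog '[[[0,0,1,0,0,0,0]]]' | grep -E 'posi|force'
python3 -m jog '[[[0,0,0.7,0,0,0,0]]]'| grep -E 'posi|force'
python3 -m jog '[[[0,0,0.5,0,0,0,0]]]'| grep -E 'posi|force'
```

```text
position: [0.6075, 0.0295, 0.1119]
force: [-0.6, -0.9, 4.9]
finger_force: 2.0
position: [0.6075, 0.0295, 0.1111]
force: [-0.5, -0.7, 4.5]
finger_force: 2.0
position: [0.6075, 0.0295, 0.1106]
force: [-0.4, -0.3, 3.8]
finger_force: 1.9
```

```bash

python3 -m jog '[[[0,0,0.5,0,0,0,0]]]' | grep -E 'posi|force'
python3 -m jog '[[[0,0,0,0,0,0,0]]]' | grep -E 'posi|force'
```

```text
position: [0.6075, 0.0295, 0.1102]
force: [-0.5, -0.4, 6.7]
finger_force: 3.5
position: [0.6075, 0.0295, 0.1103]
force: [-1.4, 0.4, 7.5]
finger_force: 3.4
```

The force stepped from 4 to about 7 N at tip height 0.0377, so the middle rivet is home. Next I lift and go to the broad end.

```bash

python3 -m jog '[[[0,0,-10,0,0,0,0],[0,0,-8,0,0,0,0],[-20,-25,0,0,0,0,0],[-20,-26,0,0,0,0,0],[0,0,0,0,0,0,0]]]'
python3 - <<'E'
from h import *
s,p,T,C=look("w3")
cv2.imwrite("pics/w3.png",cv2.imread("pics/w3.png"))
for q in("rivet_middle_top","rivet_broad_top","rivet_point_top"):
    print(q,[(np.round(d["xyz"],4).tolist(),round(d["conf"],2)) for d in bot.spot_point(q,p)][:3])
E
```

```text
clock: 6.1
position: [0.5536, 0.0719, 0.1289]
tool_rot: [-3.14, 0.001, 0.252]
force: [0.7, -0.3, 0.8]
grip_width: 0.0
finger_force: 0.0
rivet_middle_top [([0.6058, 0.0285, 0.0357], 0.64)]
rivet_broad_top [([0.5503, 0.0671, 0.0436], 0.85)]
rivet_point_top [([0.6535, -0.0117, 0.0463], 0.84)]
```

View pics/w3.png

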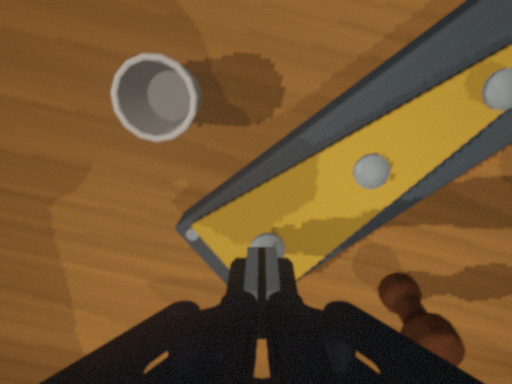

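The middle cap is now low at (372,171). The broad cap is near (267,250), just under the fingertips and about 2 mm to the right of them (tool +y).

```bash

python3 -m jog '[[[0,2,3,0,0,0,0],[0,0,2,0,0,0,0],[0,0,2,0,0,0,0],[0,0,1,0,0,0,0],[0,0,1,0,0,0,0]]]'| grep -E 'posi|force'
python3 -m jog '[[[0,0,1,0,0,0,0],[0,0,1,0,0,0,0]]]'| grep -E 'posi|force'
python3 -m jog '[[[0,0,1,0,0,0,0],[0,0,1,0,0,0,0]]]'| grep -E 'posi|force'
python3 -m jog '[[[0,0,1,0,0,0,0]]]'| grep -E 'posi|force'
```

```text
position: [0.5566, 0.0671, 0.119]
force: [0.3, 0.6, -0.5]
finger_force: 0.0
position: [0.5567, 0.0672, 0.1173]
force: [-0.1, -0.3, 4.0]
finger_force: 2.0
position: [0.5566, 0.0672, 0.1152]
force: [-1.6, -0.5, 3.8]
finger_force: 2.0
position: [0.5566, 0.0672, 0.1142]
force: [-1.1, 0.2, 4.4]
finger_force: 2.0
```

```bash

python3 -m jog '[[[0,0,1,0,0,0,0],[0,0,1,0,0,0,0]]]'| grep -E 'posi|force'
python3 -m jog '[[[0,0,0.7,0,0,0,0]]]'| grep -E 'posi|force'
python3 -m jog '[[[0,0,0.5,0,0,0,0]]]'| grep -E 'posi|force'
python3 -m jog '[[[0,0,0.4,0,0,0,0]]]'| grep -E 'posi|force'
python3 -m jog '[[[0,0,0.4,0,0,0,0]]]'| grep -E 'posi|force'
```

```text
position: [0.5566, 0.0672, 0.1122]
force: [-0.4, 0.2, 4.0]
finger_force: 2.0
position: [0.5567, 0.0672, 0.1114]
force: [-0.2, 0.6, 3.5]
finger_force: 2.0
position: [0.5567, 0.0671, 0.111]
force: [0.6, -0.0, 3.7]
finger_force: 1.9
position: [0.5566, 0.0671, 0.1106]
force: [-0.2, -0.1, 4.1]
finger_force: 1.9
position: [0.5566, 0.0671, 0.1102]
force: [-1.6, -0.4, 7.1]
finger_force: 3.4
```

The broad rivet is home with the same force step. On to the pointed end.

```bash

python3 -m jog '[[[0,0,-10,0,0,0,0],[0,0,-8,0,0,0,0],[26,33,0,0,0,0,0],[26,34,0,0,0,0,0],[26,34,0,0,0,0,0]]]'| grep -E 'posi|force'
python3 -m jog '[[[0,0,0,0,0,0,0],[0,0,0,0,0,0,0]]]'
python3 - <<'E'
from h import *
s,p,T,C=look("w4");print(s["position"])
for q in("rivet_middle_top","rivet_broad_top","rivet_point_top"):
    print(q,[(np.round(d["xyz"],4).tolist(),round(d["conf"],2)) for d in bot.spot_point(q,p)][:3])
E
```

```text
position: [0.6584, -0.0127, 0.1294]
force: [0.7, 0.3, 0.6]
finger_force: 0.0
clock: 8.6
position: [0.6572, -0.0123, 0.1284]
tool_rot: [-3.141, -0.0, 0.247]
force: [-0.3, 0.6, 1.1]
grip_width: 0.0002
finger_force: 0.0
[ 0.65720017 -0.01228264  0.12844838]
rivet_middle_top [([0.6054, 0.032, 0.0372], 0.65), ([0.5499, 0.0706, 0.0376], 0.21)]
rivet_broad_top [([0.5498, 0.0721, 0.0388], 0.51)]
rivet_point_top [([0.6575, -0.0115, 0.0467], 0.88)]
```

View pics/w4.png

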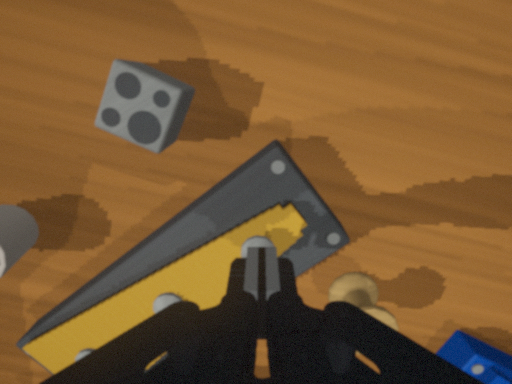

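The pointed cap is at (259,252), right under the fingertips, and the bobbin at (355,300) is clear. Now I press.

```bash

python3 -m jog '[[[0,0,3,0,0,0,0],[0,0,2,0,0,0,0],[0,0,2,0,0,0,0],[0,0,1,0,0,0,0],[0,0,1,0,0,0,0]]]'| grep -E 'posi|force'
python3 -m jog '[[[0,0,1,0,0,0,0],[0,0,1,0,0,0,0]]]'| grep -E 'posi|force'
python3 -m jog '[[[0,0,1,0,0,0,0],[0,0,1,0,0,0,0]]]'| grep -E 'posi|force'
python3 -m jog '[[[0,0,1,0,0,0,0]]]'| grep -E 'posi|force'
```

```text
position: [0.6571, -0.0115, 0.1191]
force: [-1.1, -0.1, 0.2]
finger_force: 0.0
position: [0.6571, -0.0116, 0.1173]
force: [-1.2, -0.1, 4.3]
finger_force: 2.0
position: [0.6571, -0.0116, 0.1152]
force: [-1.3, 0.5, 3.9]
finger_force: 2.0
position: [0.6571, -0.0116, 0.1142]
force: [-1.3, 0.2, 4.0]
finger_force: 2.0
```

```bash

python3 -m jog '[[[0,0,1,0,0,0,0],[0,0,1,0,0,0,0]]]'| grep -E 'posi|force'
python3 -m jog '[[[0,0,0.7,0,0,0,0]]]'| grep -E 'posi|force'
python3 -m jog '[[[0,0,0.5,0,0,0,0]]]'| grep -E 'posi|force'
python3 -m jog '[[[0,0,0.4,0,0,0,0]]]'| grep -E 'posi|force'
python3 -m jog '[[[0,0,0.4,0,0,0,0]]]'| grep -E 'posi|force'
```

```text
position: [0.6571, -0.0116, 0.1121]
force: [-0.9, 0.7, 3.8]
finger_force: 2.0
position: [0.6571, -0.0116, 0.1114]
force: [-1.0, 0.6, 3.9]
finger_force: 1.9
position: [0.6571, -0.0116, 0.1109]
force: [-1.2, 0.8, 3.7]
finger_force: 1.9
position: [0.6571, -0.0116, 0.1106]
force: [-0.1, 0.2, 3.8]
finger_force: 1.9
position: [0.6571, -0.0116, 0.1103]
force: [-1.8, 0.4, 7.4]
finger_force: 3.4
```

All three are home. I lift clear and check.

```bash

python3 -m jog '[[[0,0,-10,0,0,0,0],[0,0,-30,0,0,0,0],[-10,0,-40,0,0,0,0],[-40,0,-20,0,0,0,0],[-40,0,0,0,0,0,0]]]'| grep -E 'posi|force'
python3 -m jog '[[[0,0,0,0,0,0,0],[0,0,0,0,0,0,0]]]'| grep -E 'clock|force'
python3 - <<'E'
from h import *
s,p,T,C=look("w5")
for q in("rivet_middle_top","rivet_broad_top","rivet_point_top","bench_block"):
    print(q,[(np.round(d["xyz"],4).tolist(),round(d["conf"],2)) for d in bot.spot_point(q,p)][:2])
E
```

```text
position: [0.5699, -0.0338, 0.2132]
force: [1.4, 0.3, -0.7]
finger_force: 0.0
clock: 11.1
force: [0.2, 0.4, -0.2]
finger_force: 0.0
rivet_middle_top []
rivet_broad_top [([0.5503, 0.0725, 0.0391], 0.8), ([0.5605, -0.2019, 0.0466], 0.59)]
rivet_point_top [([0.6545, -0.0115, 0.0391], 0.61)]
bench_block [([0.5522, -0.2595, -0.0022], 0.7)]
```

View pics/w5.png

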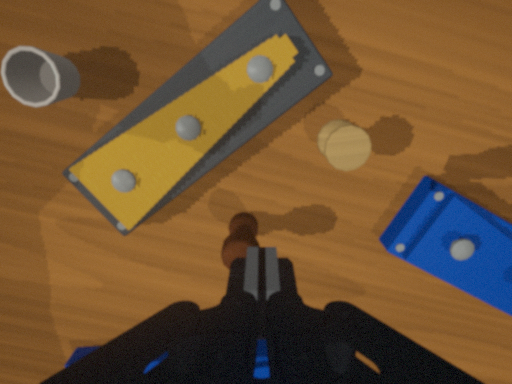

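The caps at (124,181), (188,127) and (260,69) all sit on the plate. The networks put the broad and pointed tops at 0.039 m; the middle one was read at 0.036–0.037 m in the two earlier pictures. The things around the block are undisturbed.

```bash
python3 -c "
from workcell import bot
print(bot.job_done())"
```

```text
the job is handed in; nothing more can be done
None
```

I pressed all three rivets home in the order asked (middle, broad end, pointed end) with at most about 7.5 N, and handed the job in at about 11 s with the robot clear of everything.

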